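Fit the lever to the bench capper

TASK

Fit the loose hand lever to the bottle capper: pick it up off its wooden rest close to its balance point so that it stays level, then slide its pointed end straight into the capper's socket, past the spring plunger, until the collar is fully home against the mouth and the plunger has sprung into the groove. Let go and leave the lever gripped there, and do not disturb the other things on the bench.

Things in the scene. Friction and masses are not known exactly. Their poses are not given: they have to be found in the camera images.
- lever: Loose lever: steel bar 16 x 16 mm lying level on the rest, grip at its tail, any of its four sides may be up. Origin on the bar's axis, x along it to the pointed end. In mm of x: rubber grip -190 to -110; plain bar, free to be held, -110 to 19; collar 19 to 25; bar 25 to 64; groove 64 to 76; bar 76 to 106; cone to 120. Lopsided, 0.31 to 0.43 kg: it balances somewhere between x = -52 and -81.
- lever_nose (a point): Tip of the lever's pointed end on its axis (x = 120 mm of the lever); the cone here is 7.6 mm across, widening to 16 mm over 14 mm.
- lever_groove (a point): Middle of the lever's round groove (9 mm diameter, 12 mm long) on its axis, x = 70 mm of the lever.
- rest: Fixed wooden rest: board 300 x 90 x 12 mm (x = -180 to 120) with two cleats 70 mm wide, at x = 88 to 102 (top 32 mm over the bench) and, under the rubber grip, x = -160 to -140 (top 25 mm). Origin on the bench about under the lever's origin, x along the lever. The lever's axis lies 40 mm over the bench; nothing stands beside the bar between the cleats.
- capper: Bottle capper bolted to the bench: grey base plate 360 x 150 mm, low socket block at its near end, bottle plate at x = 200 mm, column (to 430 mm high) at x = 325 mm. Origin on the bench under the socket's mouth; x is level, the way the lever goes in; z up.
- socket_mouth (a point): Centre of the socket's mouth, 75 mm above the bench, axes as the capper's. Flat rim 44 mm square; opening 30 mm square, tapering over 10 mm to a square bore 18 mm wide, open at its far end (x = 80 mm). The block's top is 22 mm above the axis; before the mouth (x < 0) all is clear. Fully home, the collar's front face is on this plane and the nose 95 mm in, 15 mm out of the far end.
- socket_plunger (a point): Point on the socket's axis beside the plunger, 45 mm in from the mouth, axes as the capper's; the middle of the lever's groove comes to lie here.
- plunger (a joint): Travel of the socket's spring plunger, m: 0 sprung out, its ball nose (14 mm diameter) 4.5 mm into the bore from the -y side; 0.002 to 0.005 while the bar pushes it aside; 0.007 at most. Spring 5 N at 0, 9 N at 0.0035; pushing the lever past takes about 5 to 12 N. Its black knob reaches 57 mm from the axis on the -y side.
- bottle: Bystander: filled amber bottle, 76 mm diameter, 260 mm high; origin at its foot.
- cap_tray: Bystander: low steel tray of crown caps, 110 x 150 x 40 mm; origin under its centre.
- wrench: Bystander: steel wrench lying flat on the bench, beyond the lever.
- jar: Bystander: glass jar, 70 mm diameter, 90 mm high; origin at its foot.
- lever_grip: The lever's round rubber grip, 30 mm diameter, fixed to it (same origin and axes as the lever). The weight inside it differs each time and cannot be seen.
- lever_collar (a point): Centre of the front face of the lever's collar (40 mm diameter disc, 6 mm thick), x = 25 mm of the lever.

How it is judged:
By the outcome, as a careful person would: the job done as asked, in the order asked, and still so for the second after the job is handed in, with the robot touching nothing.
It also fails if it takes over 58 s, if anything falls off the work surface, if the arm or the gripper's body presses on something with over 40 N, if the wrist force passes 120 N, or if a joint passes its speed limit or range.

ROBOT

A 6-joint arm with a two-finger parallel gripper is mounted at the origin on the work surface. World frame = base frame: x ahead of the robot, y to its left, z up, the work surface at z = 0. Lengths are in m, angles in rad, forces in N, time in s.
With the tool pointing down it reaches from about 0.325 to 0.775 m from the base axis. Payload 5.5 kg.
Tool frame: the origin (TCP) lies at the very end of the fingers, on their centre line; the grasp point (between the pads) lies 19 mm behind it; z points along the fingers, y is the direction in which the jaws open and shut (so a half turn about z gives the same grasp; the last joint's range is limited). The gripper opens to 85 mm and grips with 20 to 120 N. Pads are 22 mm wide; open, the fingers measure 114 mm over their backs; the gripper's body (76 mm by 85 mm) begins 54 mm behind the grasp point. The pads swing forward as they close: fully open they stand 13 mm farther back than shut.
Start: joints at [-1.354, 0.091, 1.231, -0, 1.82, -0.057], TCP at [0.162, -0.578, 0.231] pointing down, gripper open.
Joint ranges: [-2.87, 2.87], [-0.86, 2.18], [0.17, 2.46], [-1.51, 4.65], [0.06, 2.69], [-2.65, 2.65]. Speed limits (rad/s): [2.57, 2.57, 3.01, 3.14, 3.14, 3.14].

INTERFACE

Orientations are given as a rotation vector (axis times angle).
In Python, from workcell import manip gives the robot as it stands.
- The arm moves only by the tool drive_tool, never from a script. Its argument "steps" is a list that holds one entry, the list of rows, each a list of 4 numbers: the shift along the tool's x, y, z in mm, then the turn about the tool's z in units of 6 degrees (1.0 is 6 degrees). A call has exactly 8 rows; each row is the pose to reach, as a shift and turn from the pose commanded when the call began, along the tool's axes at that moment; what a row does not reach only later rows make up. A row lasts 1/12 s, in which the tool goes at most 41.7 mm and 7.16 degrees, less where a joint would pass 70% of its speed; a pose out of reach is approached as far as the arm can. A call with a gripper value outside its range is refused whole. "claw" is the closure, from 0 (fully open) to 1 (shut), set as the call begins (left out, the last holds). The fingers move at their own pace and stop on an object; "grip_force" is the grip in N (left out, the last holds). Time passes only in rows, so rows that repeat a pose let the fingers close, or fill a call up. It gives the time, the measured TCP pose, the force and the opening at its end, in the units of the state.
- manip.get_state(): the state, without advancing time (a new reading comes with each control period).
- manip.snapshot(name): name is "scene" or "side" or "wrist"; returns a dict with "image" (480x640x3 uint8, red, green, blue), "vfov" (degrees; the focal length in pixels is half the picture's height over the tangent of half this angle, whatever the lens; pixels are square), "cx", "cy" (the principal point, pixels), "k1" (the pictures are not rectified: a ray, as slopes to the right and down, at radius r is drawn at 1 + k1 r^2 times it, then the intrinsics apply), "extrinsics" (4x4, takes a point from camera to world coordinates); the wrist camera has in their place "mount" (4x4, takes a point from camera to tool coordinates, whose origin is the TCP and whose axes are the flange's). Camera axes: x right, y down, z forward; pixel columns grow to the right and rows downward; lengths in m; the calibration is good to about 2 mm. A picture is of the moment at which its call begins: read the wrist's pose just before it. There is no depth.
- manip.close_job(): hands the job in, once; it reports no verdict.
The state is a dict: "time_s": time; "joint_positions": joint angles; "qvel": joint speeds; "effort": joint torques, N m; "position": TCP position; "tcp_rot": TCP orientation; "wrist_force": force on the tool from outside, world axes, zero at the start; "torque": the same for the moment, N m; "width": finger opening in m.
Only numpy, scipy, OpenCV 4.12 (cv2) and the standard library are available. Lean on these libraries where they do the work, as an engineer would, in place of code of your own. Each camera call takes 0.05 s, during which the arm holds its last target. There are 200 camera calls.

## Working session

There is one attempt and no reset: what is moved stays moved. The work goes in short steps, Python scripts to look and compute and a tool call to move; the robot and the scene stay as the last step left them, time stands still between calls to the robot, and variables do not carry over. Pictures are saved under pics/ and viewed, about 8 in all and at most 12, crops included, and the job is handed in when it is done.

Besides the shell and the picture viewer there is one more tool, called after "Request:" by a JSON object that holds its "name" and its "arguments", one argument or row to a line. drive_tool: Moves the arm, as the interface text tells. Its arguments: {"type":"object","properties":{"steps":{"type":"array","items":{"type":"array","items":{"type":"array","items":{"type":"number"}}}},"claw":{"type":"number"},"grip_force":{"type":"number"}},"required":["steps"]}

```bash
mkdir -p pics; cat > h.py <<'E'
import numpy as np, cv2
from scipy.spatial.transform import Rotation as R
from workcell import manip
def T(st):
    M=np.eye(4); M[:3,:3]=R.from_rotvec(st["tcp_rot"]).as_matrix(); M[:3,3]=st["position"]; return M
def snap(n,fn):
    import pickle
    st=manip.get_state(); s=manip.snapshot(n)
    E=np.array(s["extrinsics"]) if "extrinsics" in s else T(st)@np.array(s["mount"])
    c=dict(f=240/np.tan(np.radians(s["vfov"])/2),cx=s["cx"],cy=s["cy"],k1=s["k1"],E=E)
    cv2.imwrite("pics/%s.png"%fn,s["image"][:,:,::-1]); pickle.dump(c,open("pics/%s.pkl"%fn,"wb")); return c
def load(fn):
    import pickle; return pickle.load(open("pics/%s.pkl"%fn,"rb"))
def ray(c,u,v):
    d=np.array([(u-c["cx"])/c["f"],(v-c["cy"])/c["f"]]); x=d.copy()
    for _ in range(30): x=d/(1+c["k1"]*(x@x))
    return c["E"][:3,:3]@np.array([x[0],x[1],1]),c["E"][:3,3]
def onz(c,u,v,z):
    d,o=ray(c,u,v); return o+d*(z-o[2])/d[2]
def tri(obs):
    A=np.zeros((3,3));b=np.zeros(3)
    for c,u,v in obs:
        d,o=ray(c,u,v); d/=np.linalg.norm(d); P=np.eye(3)-np.outer(d,d); A+=P;b+=P@o
    p=np.linalg.solve(A,b); return p
def proj(c,p):
    q=c["E"][:3,:3].T@(np.array(p)-c["E"][:3,3]); x=q[:2]/q[2]; x=x*(1+c["k1"]*(x@x)); return x*c["f"]+[c["cx"],c["cy"]]
E
python3 - <<'E'
from h import *
for n in ["scene","side","wrist"]:
    c=snap(n,n+"0"); print(n,c["f"],c["cx"],c["cy"],c["k1"]); print(c["E"].round(3))
print(manip.get_state())
E
```

```text
scene 554.7675889455901 316.48291257654586 236.57283215039692 0.014558518365984494
[[ 0.363  0.816 -0.45   1.063]
 [ 0.932 -0.32   0.17  -0.181]
 [-0.006 -0.481 -0.877  0.885]
 [ 0.     0.     0.     1.   ]]
side 461.5860907185855 326.5707701935661 234.08292916473428 0.0022270457628391373
[[ 0.87  -0.282  0.405  0.355]
 [-0.493 -0.477  0.727 -0.565]
 [-0.012 -0.832 -0.554  0.471]
 [ 0.     0.     0.     1.   ]]
wrist 391.2682808696467 321.9080317542383 248.52788895118226 -0.05008446449811877
[[ 0.271 -0.912 -0.307  0.241]
 [-0.963 -0.258 -0.084 -0.556]
 [-0.002  0.319 -0.948  0.374]
 [ 0.     0.     0.     1.   ]]
{'time_s': 0.15, 'joint_positions': array([-1.35371019e+00,  9.16968298e-02,  1.23163111e+00, -2.57359566e-05,
        1.81979669e+00, -5.67177646e-02]), 'qvel': array([-0.00117393, -0.00146592, -0.00330788, -0.00132773,  0.00066519,
        0.00088851]), 'effort': array([ 1.11090634e-03, -4.59373069e+01, -4.18525422e+01, -1.02025838e-04,
        9.55764845e-03, -4.68198962e-06]), 'position': array([ 0.1621701 , -0.57744178,  0.23039175]), 'tcp_rot': array([-3.11068907e+00, -4.28529980e-01,  2.31698773e-04]), 'wrist_force': array([ 0.68017626, -0.08524853, -0.7620687 ]), 'torque': array([ 0.07257365, -0.02664563,  0.00887595]), 'width': 0.0851384382207761}
```

View pics/scene0.png

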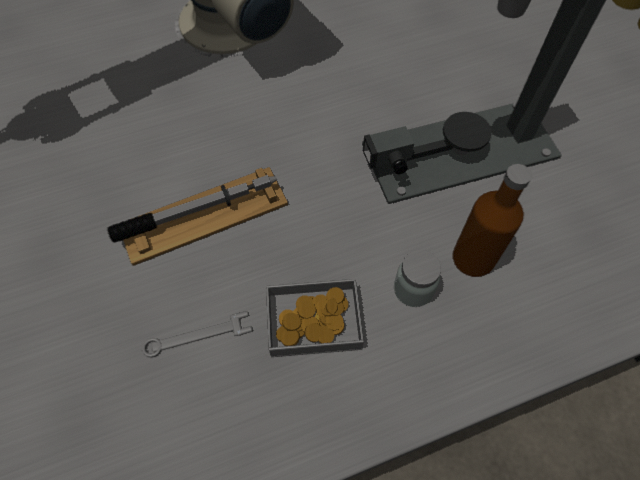

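View pics/side0.png

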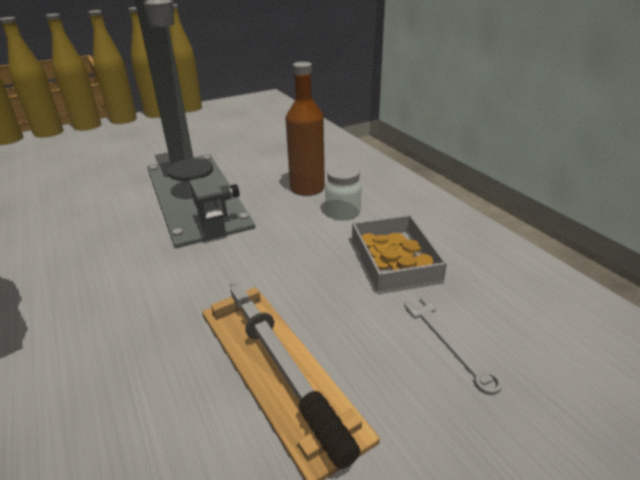

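The scene view shows the lever (grip end about (112,232), nose about (277,182)) and the capper socket (mouth about (367,152), knob (399,166)). The side view shows the socket at about (212,215). I'll enlarge both areas next.

```bash
python3 - <<'E'
import cv2,numpy as np
s=cv2.imread("pics/scene0.png"); d=cv2.imread("pics/side0.png")
a=cv2.resize(s[160:260,100:300],None,fx=4,fy=4,interpolation=cv2.INTER_CUBIC)
b=cv2.resize(s[120:200,355:415],None,fx=5,fy=2.5,interpolation=cv2.INTER_CUBIC)
cv2.imwrite("pics/cA.png",a)
b=cv2.resize(s[115:205,350:440],(400,400),interpolation=cv2.INTER_CUBIC)
c=cv2.resize(d[165:255,170:260],(400,400),interpolation=cv2.INTER_CUBIC)
o=np.hstack([b,c]); o=cv2.convertScaleAbs(o,alpha=1.8,beta=10); cv2.imwrite("pics/cB.png",o)
E
```

```text
(no output)
```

View pics/cA.png

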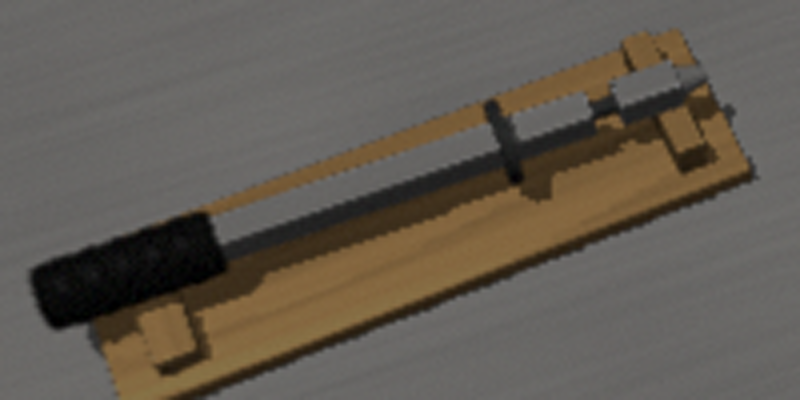

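View pics/cB.png

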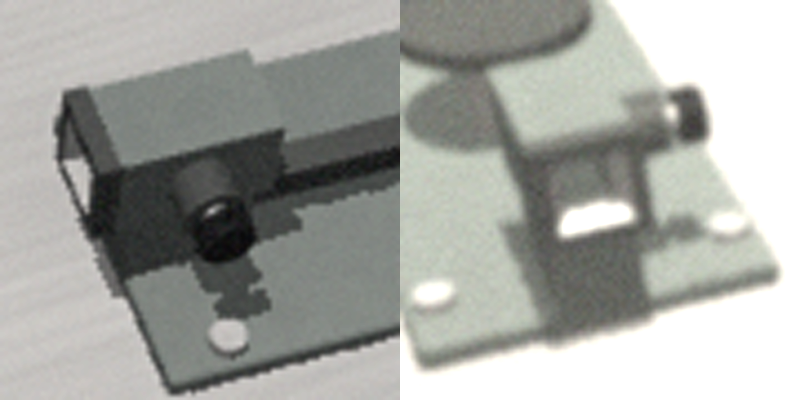

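```bash
python3 - <<'E'
from h import *
c=load("scene0"); d=load("side0")
A=lambda x,y:(100+(x+.5)/4-.5,160+(y+.5)/4-.5)
B=lambda x,y:(350+(x+.5)/4.444-.5,115+(y+.5)/4.444-.5)
C=lambda x,y:(170+(x-400+.5)/4.444-.5,165+(y+.5)/4.444-.5)
np.set_printoptions(precision=4,suppress=True)
n=onz(c,*A(706,76),.04); col=onz(c,*A(504,141),.04); t=onz(c,*A(46,298),.04); g=onz(c,*A(216,243),.04)
print("nose,collar,gripfront,tail",n,col,g,t)
for p in (n,col,g):
    e=p-t; print(np.linalg.norm(e),np.degrees(np.arctan2(e[1],e[0])))
for k,q in dict(front_py=(62,93),front_my=(100,172),rimback_my=(118,168),back_py=(248,50),back_my=(285,128),rimback_py=(90,88)).items(): print(k,onz(c,*B(*q),.097))
for k,q in dict(front_my=(645,150),front_py=(525,160),back_py=(487,70)).items(): print("side",k,onz(d,*C(*q),.097))
print("knob tri",tri([(c,*B(222,230)),(d,*C(692,114))]))
E
```

```text
nose,collar,gripfront,tail [ 0.4885 -0.0431  0.04  ] [ 0.4886 -0.1401  0.04  ] [ 0.4936 -0.2741  0.04  ] [ 0.4939 -0.3494  0.04  ]
0.30627590247924097 91.01271819904781
0.2092857227769644 91.43992742965004
0.07529349732136657 90.20955635248444
front_py [0.4963 0.1248 0.097 ]
front_my [0.5382 0.1229 0.097 ]
rimback_my [0.5391 0.1304 0.097 ]
back_py [0.5038 0.2043 0.097 ]
back_my [0.5454 0.2007 0.097 ]
rimback_py [0.4981 0.1364 0.097 ]
side front_my [0.5353 0.1052 0.097 ]
side front_py [0.4942 0.1209 0.097 ]
side back_py [0.5024 0.2011 0.097 ]
knob tri [0.5709 0.1631 0.0769]
```

The enlarged crops put the lever's nose at (276,179), its collar at (226,195) and the tail at (111,234). The rim's top front corners are at (364,136) and (372,153).

The lever's axis runs at about 91° in world, with its origin near (0.4905, -0.163). The mouth is near (0.517, 0.123) and its axis runs at about 85°.

```bash
cat >> h.py <<'E'
def plan(p,xang):
    "tool shift mm + turn units to reach TCP p with tool x-axis at world yaw xang deg"
    st=manip.get_state(); M=T(st); x=M[:3,0]; a=np.degrees(np.arctan2(x[1],x[0]))
    print("now",st["time_s"],(1000*M[:3,3]).round(1),"yaw %.2f tilt %s"%(a,M[:2,2].round(4)))
    print("shift",(M[:3,:3].T@(np.array(p)-M[:3,3])*1000).round(1),"turn",round(-(((xang-a)+180)%360-180)/6,3))
E
python3 -c "
from h import *
plan([.4917,-.229,.17],90.9)"
```

```text
now 0.15 [ 162.2 -577.4  230.4] yaw 15.69 tilt [-0.0004  0.0015]
shift [ 411.5 -246.3   60.8] turn -12.535
```

Request:
{"name": "drive_tool", "arguments": {
  "steps": [
    [[34, -20, 5, -1], [68, -41, 10, -2], [103, -61, 15, -3.1], [137, -82, 20, -4.2], [171, -102, 25, -5.2], [206, -123, 30, -6.3], [240, -143, 35, -7.3], [275, -164, 40, -8.4]]
  ],
  "claw": 0
}}

```text
time_s: 0.82
position: [0.3835, -0.3438, 0.1909]
tcp_rot: [-2.629, -1.719, 0.0]
wrist_force: [0.8, -0.5, -0.3]
width: 0.0854
```

```bash
python3 -c "
from h import *
plan([.4917,-.229,.17],90.9)"
```

```text
now 0.8167 [ 383.5 -343.8  190.9] yaw 66.37 tilt [-0.0001 -0.    ]
shift [148.6  53.1  20.8] turn -4.089
```

Request:
{"name": "drive_tool", "arguments": {
  "steps": [
    [[30, 11, 4, -0.8], [60, 21, 8, -1.6], [89, 32, 12, -2.5], [119, 43, 16, -3.3], [148.6, 53.1, 20.8, -4.09], [148.6, 53.1, 20.8, -4.09], [148.6, 53.1, 20.8, -4.09], [148.6, 53.1, 20.8, -4.09]]
  ]
}}

```text
time_s: 1.48
position: [0.4911, -0.2313, 0.1703]
tcp_rot: [-2.21, -2.233, 0.001]
wrist_force: [0.4, -0.4, -0.2]
width: 0.0853
```

```bash
python3 -c "
from h import *
plan([.4917,-.229,.17],90.9)
c=snap('wrist','w1')
for x in (-66,22,120): print(proj(c,[.4905-x*.0157e-3,-.163+x*1e-3,.04]))
print(proj(c,[.517,.123,.075]))"
```

```text
now 1.4833 [ 491.1 -231.3  170.3] yaw 90.59 tilt [-0.0009 -0.0002]
shift [2.3 0.6 0.3] turn -0.052
[322.76903679 231.89122309]
[322.21345819 103.84628095]
[321.4538036  -67.16710257]
[ 381.3700606  -417.34205338]
```

View pics/w1.png

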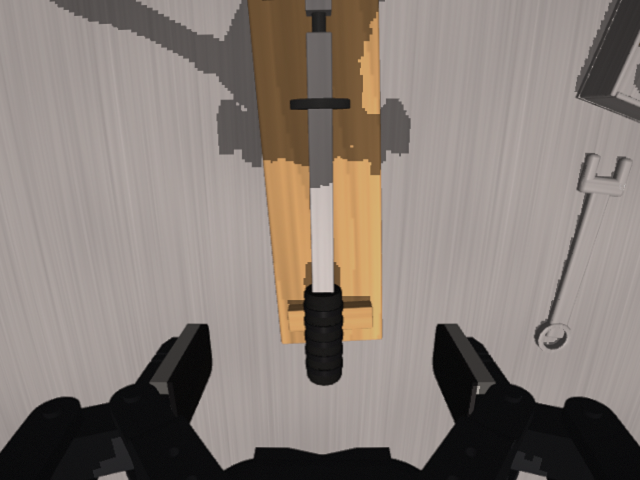

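The wrist view shows the bar's axis running from the grip at (323.5,370), through the collar at (320,104), to the groove at (318.5,20). That agrees with the prediction to about 2 px.

```bash
python3 -c "
from h import *
c=load('w1')
P=[onz(c,*q,.04) for q in [(323.5,290),(323.5,370),(320,104),(318.5,20),(322.5,285)]]
for p in P: print(p.round(4))
e=P[3]-P[1]; a=np.degrees(np.arctan2(e[1],e[0])); print(a)
plan([P[2][0]+.088*.014,P[2][1]-.088,.10],a)"
```

```text
[ 0.4926 -0.2752  0.04  ]
[ 0.4935 -0.3478  0.04  ]
[ 0.4887 -0.1411  0.04  ]
[ 0.4873 -0.0909  0.04  ]
[ 0.4918 -0.2711  0.04  ]
91.39254709107648
now 1.5333 [ 490.9 -231.8  170.5] yaw 90.54 tilt [-0.0004 -0.0004]
shift [ 2.7 -0.9 70.5] turn -0.143
```

Request:
{"name": "drive_tool", "arguments": {
  "steps": [
    [[2.5, -0.8, 25, -0.13], [2.5, -0.8, 50, -0.13], [2.5, -0.8, 75, -0.13], [2.5, -0.8, 100, -0.13], [2.5, -0.8, 115, -0.13], [2.5, -0.8, 125, -0.13], [2.5, -0.8, 130, -0.13], [2.5, -0.8, 130, -0.13]]
  ]
}}

```text
time_s: 2.2
position: [0.4899, -0.2292, 0.0399]
tcp_rot: [-2.195, -2.246, 0.001]
wrist_force: [-0.1, -0.9, -0.5]
width: 0.0853
```

```bash
python3 -c "
from h import *
plan([.4907,-.2285,.021],91.3)"
```

```text
now 2.2 [ 489.9 -229.2   39.9] yaw 91.32 tilt [-0.001   0.0004]
shift [ 0.6  0.9 18.9] turn 0.003
```

Request:
{"name": "drive_tool", "arguments": {
  "steps": [
    [[0.5, 0.9, 8, 0], [0.5, 0.9, 15, 0], [0.5, 0.9, 19, 0], [0.5, 0.9, 19, 0], [0.5, 0.9, 19, 0], [0.5, 0.9, 19, 0], [0.5, 0.9, 19, 0], [0.5, 0.9, 19, 0]]
  ]
}}

```text
time_s: 2.87
position: [0.4917, -0.2282, 0.0219]
tcp_rot: [2.193, 2.248, 0.0]
wrist_force: [0.3, 0.1, -0.2]
width: 0.085
```

Request:
{"name": "drive_tool", "arguments": {
  "steps": [
    [[0, 0, 0, 0], [0, 0, 0, 0], [0, 0, 0, 0], [0, 0, 0, 0], [0, 0, 0, 0], [0, 0, 0, 0], [0, 0, 0, 0], [0, 0, 0, 0]]
  ],
  "claw": 1,
  "grip_force": 60
}}

```text
time_s: 3.53
position: [0.4916, -0.2281, 0.0217]
tcp_rot: [2.194, 2.248, 0.0]
wrist_force: [0.1, 0.5, 1.4]
width: 0.0149
```

Request:
{"name": "drive_tool", "arguments": {
  "steps": [
    [[0, 0, 0, 0], [0, 0, 0, 0], [0, 0, 0, 0], [0, 0, 0, 0], [0, 0, 0, 0], [0, 0, 0, 0], [0, 0, 0, 0], [0, 0, 0, 0]]
  ]
}}

```text
time_s: 4.2
position: [0.4916, -0.2281, 0.0217]
tcp_rot: [2.194, 2.248, 0.0]
wrist_force: [0.5, 0.5, 3.4]
width: 0.0149
```

```bash
python3 -c "
from h import *
plan([.4907,-.2285,.021],91.3)
s=manip.get_state();print(s['wrist_force'],s['torque'],s['width'])"
```

```text
now 4.2 [ 491.6 -228.1   21.7] yaw 91.41 tilt [ 0.0003 -0.0001]
shift [-0.4 -0.9  0.7] turn 0.018
[0.45955233 0.45104519 3.4051748 ] [ 0.02129183 -0.04413762 -0.03131173] 0.01493539413179135
```

Request:
{"name": "drive_tool", "arguments": {
  "steps": [
    [[0, 0, -2, 0], [0, 0, -4, 0], [0, 0, -6, 0], [0, 0, -8, 0], [0, 0, -8, 0], [0, 0, -8, 0], [0, 0, -8, 0], [0, 0, -8, 0]]
  ],
  "grip_force": 100
}}

```text
time_s: 4.87
position: [0.4914, -0.228, 0.0293]
tcp_rot: [-2.194, -2.248, 0.0]
wrist_force: [-0.2, -0.7, -3.7]
width: 0.0144
```

```bash
python3 -c "
from h import *
c=snap('side','s1');snap('wrist','w2')
F=[];Q=[]
for i in range(6):
    manip.snapshot('wrist'); s=manip.get_state();F.append(s['wrist_force']);Q.append(s['torque'])
print(np.mean(F,0),np.std(F,0),np.mean(Q,0),np.std(Q,0),s['position'],s['width'])
im=cv2.imread('pics/s1.png')[270:480,180:400]; w=cv2.imread('pics/w2.png')
cv2.imwrite('pics/v2.png',np.hstack([cv2.resize(im,(400,382)),cv2.resize(w,(400,300))[:300] if 0 else cv2.copyMakeBorder(cv2.resize(w,(400,300)),0,82,0,0,0)]))"
```

```text
[-0.07602828 -0.32752884 -4.02022129] [0.54499774 0.37142225 0.51825916] [0.02937884 0.00368786 0.00633586] [0.01131277 0.03390669 0.02686628] [ 0.49150106 -0.22806553  0.02946876] 0.01405717242623096
```

View pics/v2.png

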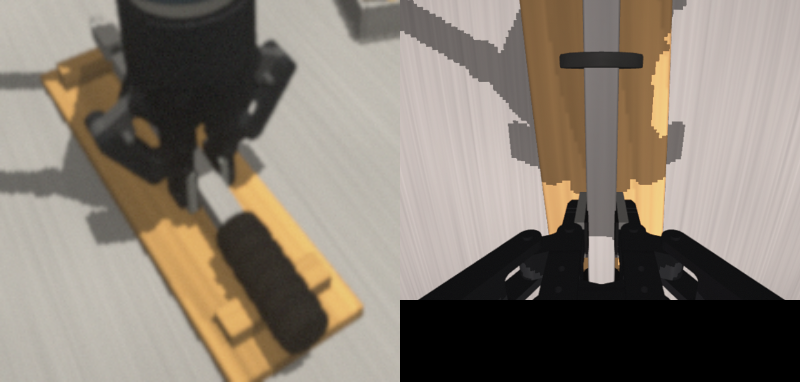

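The lever is off its rest and held. The wrist picture has the collar at about (321.6,96) full-frame. I'll check the tilt from that.

```bash
python3 -c "
from h import *
c=load('w2'); w=load('w1')
print('w1 collar pred',proj(w,[.4887,-.141,.04]))
for dz in (-4,-2,0,2,4): print(dz,proj(c,[.4887+.0,-.141,.0485+dz*1e-3]))
g=cv2.cvtColor(cv2.imread('pics/w2.png'),6); h=cv2.cvtColor(cv2.imread('pics/w1.png'),6)
print(g[75:118,275].tolist()); print(h[95:115,298].tolist())
print(g[96,250:395:2].tolist())"
```

```text
w1 collar pred [320.0107554  103.82138227]
-4 [320.11938381  98.61217118]
-2 [320.08421779  98.29904257]
0 [320.04790396  97.9757035 ]
2 [320.0103852   97.64164633]
4 [319.97160055  97.29632926]
[101, 101, 100, 102, 101, 101, 102, 101, 91, 60, 41, 41, 42, 41, 42, 41, 42, 41, 42, 42, 42, 42, 41, 42, 42, 42, 42, 43, 41, 41, 41, 41, 33, 26, 38, 99, 101, 100, 99, 100, 100, 100, 100]
[84, 84, 84, 72, 43, 29, 31, 32, 31, 31, 32, 32, 32, 26, 34, 82, 84, 83, 83, 83]
[99, 100, 99, 34, 35, 36, 36, 38, 40, 40, 40, 42, 41, 42, 43, 43, 43, 42, 43, 43, 43, 43, 44, 45, 45, 46, 46, 46, 47, 46, 47, 47, 48, 48, 48, 50, 49, 49, 48, 48, 47, 47, 47, 47, 46, 46, 46, 45, 45, 44, 44, 44, 44, 44, 44, 43, 44, 43, 42, 42, 42, 42, 42, 41, 41, 38, 37, 37, 36, 54, 118, 116, 117]
```

The torque suggests the balance point is about 7 mm behind the grip (x ≈ -73). I'll set the lever back down, shift by 7 mm and grip again.

Request:
{"name": "drive_tool", "arguments": {
  "steps": [
    [[0, 0, 2, 0], [0, 0, 4, 0], [0, 0, 6, 0], [0, 0, 7.5, 0], [0, 0, 8, 0], [0, 0, 8, 0], [0, 0, 8, 0], [0, 0, 8, 0]]
  ]
}}

```text
time_s: 5.93
position: [0.4915, -0.2281, 0.0218]
tcp_rot: [2.194, 2.248, 0.0]
wrist_force: [-1.3, 0.3, -0.6]
width: 0.0141
```

Request:
{"name": "drive_tool", "arguments": {
  "steps": [
    [[0, 0, 0, 0], [0, 0, 0, 0], [0, 0, 0, 0], [0, 0, 0, 0], [0, 0, 0, 0], [-3, 0, 0, 0], [-7, 0, 0, 0], [-7, 0, 0, 0]]
  ],
  "claw": 0.5
}}

```text
time_s: 6.6
position: [0.4917, -0.2359, 0.0215]
tcp_rot: [2.194, 2.248, -0.0]
wrist_force: [-0.8, -0.5, 0.4]
width: 0.0428
```

Request:
{"name": "drive_tool", "arguments": {
  "steps": [
    [[0, 0, 0, 0], [0, 0, 0, 0], [0, 0, 0, 0], [0, 0, 0, 0], [0, 0, 0, 0], [0, 0, 0, 0], [0, 0, 0, 0], [0, 0, 0, 0]]
  ],
  "claw": 1,
  "grip_force": 100
}}

```text
time_s: 7.27
position: [0.4917, -0.2352, 0.0217]
tcp_rot: [2.194, 2.248, -0.0]
wrist_force: [-0.7, -0.1, 2.3]
width: 0.0145
```

Request:
{"name": "drive_tool", "arguments": {
  "steps": [
    [[0, 0, 0, 0], [0, 0, 0, 0], [0, 0, -3, 0], [0, 0, -6, 0], [0, 0, -10, 0], [0, 0, -10, 0], [0, 0, -10, 0], [0, 0, -10, 0]]
  ]
}}

```text
time_s: 7.93
position: [0.4915, -0.2349, 0.0312]
tcp_rot: [-2.194, -2.248, 0.0]
wrist_force: [-0.2, -0.2, -4.5]
width: 0.0141
```

```bash
python3 -c "
from h import *
F=[];Q=[]
for i in range(8):
    manip.snapshot('wrist'); s=manip.get_state();F.append(s['wrist_force']);Q.append(s['torque'])
print(np.mean(F,0),np.mean(Q,0),np.std(Q,0)); plan([.4907,-.235,.2],91.3)"
```

```text
[ 0.09052871 -0.2865887  -3.86445374] [0.0097806  0.0071861  0.00113597] [0.01956814 0.02345144 0.0263599 ]
now 8.3333 [ 491.6 -235.1   31.4] yaw 91.41 tilt [-0.0001  0.0001]
shift [ 1.000e-01 -9.000e-01 -1.686e+02] turn 0.018
```

```bash
python3 -c "
from h import *
plan([.4952,-.108,.0567],84.6)"
```

```text
now 8.3333 [ 491.6 -235.1   31.4] yaw 91.41 tilt [-0.0001  0.0001]
shift [126.9   6.7 -25.3] turn 1.135
```

Request:
{"name": "drive_tool", "arguments": {
  "steps": [
    [[0, 0, -10, 0], [0, 0, -20, 0], [0, 0, -25.5, 0], [15, 0, -25.5, 0.2], [30, 0, -25.5, 0.4], [50, 1, -25.5, 0.6], [70, 2, -25.5, 0.9], [90, 3, -25.5, 1.13]]
  ]
}}

```text
time_s: 9.0
position: [0.4929, -0.1445, 0.0583]
tcp_rot: [2.324, 2.111, 0.001]
wrist_force: [-0.0, 0.6, -3.6]
width: 0.0142
```

```bash
python3 -c "
from h import *
plan([.4952,-.108,.0567],84.6)"
```

```text
now 9.0 [ 492.9 -144.5   58.3] yaw 84.51 tilt [ 0.0018 -0.0006]
shift [36.5 -1.2  1.6] turn -0.015
```

Request:
{"name": "drive_tool", "arguments": {
  "steps": [
    [[10, 0, 0, 0], [20, -0.5, 0, 0], [30, -1, 0, 0], [36.5, -1.2, 0, 0], [36.5, -1.2, 0, 0], [36.5, -1.2, 0, 0], [36.5, -1.2, 0, 0], [36.5, -1.2, 0, 0]]
  ]
}}

```text
time_s: 9.67
position: [0.4946, -0.1092, 0.0569]
tcp_rot: [2.324, 2.114, -0.0]
wrist_force: [0.1, 0.8, -4.7]
width: 0.0142
```

```bash
python3 -c "
from h import *
plan([.4952,-.108,.0567],84.6)
snap('scene','s3');snap('side','d3');snap('wrist','w3')
s=cv2.imread('pics/s3.png')[115:215,330:430]; d=cv2.imread('pics/d3.png')[160:280,160:280]
print(proj(load('s3'),[.513,.083,.075]),proj(load('d3'),[.513,.083,.075]))
f=lambda i:cv2.convertScaleAbs(cv2.resize(i,(400,400),interpolation=cv2.INTER_CUBIC),alpha=1.6,beta=10)
w=cv2.imread('pics/w3.png')
cv2.imwrite('pics/v3.png',np.hstack([f(s),f(d)]))"
```

```text
now 9.6667 [ 494.6 -109.2   56.9] yaw 84.59 tilt [-0.0002 -0.0002]
shift [1.2 0.5 0.2] turn -0.002
[345.18384571 156.8454818 ] [218.00130917 219.28479558]
```

View pics/v3.png

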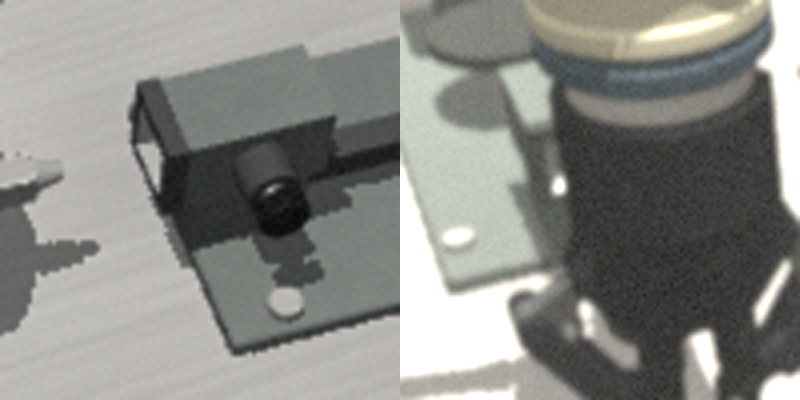

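View pics/w3.png

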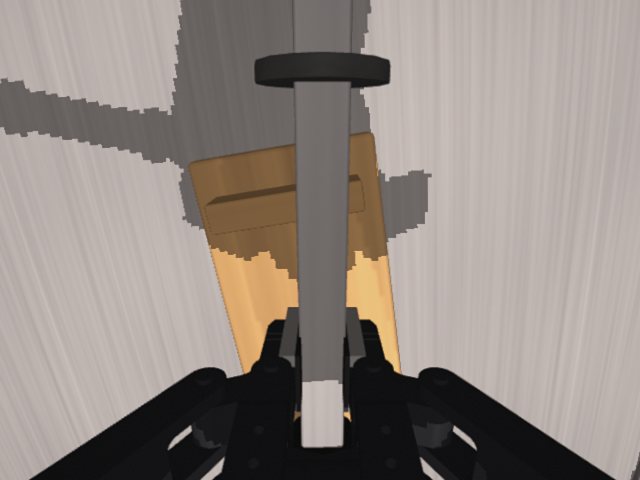

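```bash
cat > ov.py <<'E'
from h import *
def wire(fn,x0,y0,w,segs,S):
    im=cv2.imread("pics/%s.png"%fn)[y0:y0+w,x0:x0+w]; c=load(fn)
    im=cv2.convertScaleAbs(cv2.resize(im,(S,S),interpolation=cv2.INTER_CUBIC),alpha=1.6,beta=10); k=S/w
    for a,b,col in segs:
        p,q=[tuple(int(round(t)) for t in (proj(c,z)-[x0,y0]+.5)*k) for z in (a,b)]
        cv2.line(im,p,q,col,1,cv2.LINE_AA)
    return im
def capper(m,ang):
    m=np.array(m);a=np.radians(ang);X=np.array([np.cos(a),np.sin(a),0]);Y=np.array([-X[1],X[0],0]);Z=np.array([0,0,1.])
    P=lambda x,y,z:m+(x*X+y*Y+z*Z)/1000
    s=[]
    for h,col in ((22,(0,0,255)),(15,(0,255,255))):
        k=[(h,h),(h,-h),(-h,-h),(-h,h)]
        s+=[(P(0,*k[i]),P(0,*k[(i+1)%4]),col) for i in range(4)]
    s+=[(P(0,22,22),P(80,22,22),(0,0,255)),(P(0,-22,22),P(80,-22,22),(0,0,255)),(P(80,22,22),P(80,-22,22),(0,0,255)),(P(45,-22,0),P(45,-57,0),(255,0,0)),(P(-60,0,0),P(-14,0,0),(0,255,0))]
    return s
def lever(tip,ang,pitch=0):
    a=np.radians(ang);b=np.radians(pitch);X=np.array([np.cos(a)*np.cos(b),np.sin(a)*np.cos(b),np.sin(b)]);Y=np.array([-np.sin(a),np.cos(a),0]);Z=np.cross(X,Y)
    P=lambda x,y,z:np.array(tip)+((x-120)*X+y*Y+z*Z)/1000
    s=[]
    for y in(-8,8):
        for z in (-8,8):
            s+=[(P(76,y,z),P(106,y,z),(255,0,255)),(P(106,y,z),P(120,y*.475,z*.475),(255,0,255))]
    return s
E
python3 - <<'E'
from ov import *
s=capper([.517,.123,.075],84.6)+lever([.5127,.0819,.075],84.6)
cv2.imwrite('pics/v4.png',np.hstack([wire('s3',330,115,100,s,400),wire('d0' if 0 else 'side0',165,165,90,s[:-8],400)]))
E
```

```text
(no output)
```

View pics/v4.png

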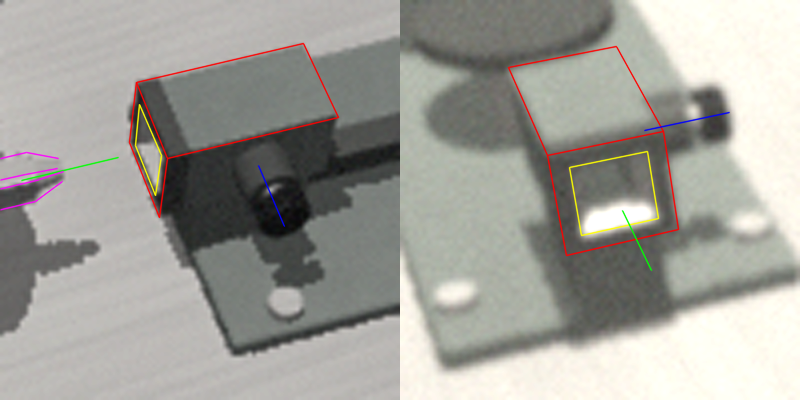

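The wire overlays match the socket in both views to about 1 px, and the lever's tip falls where the kinematics predict, at (345.5,157.4). Next I'll check the lever's pitch numerically from the wrist picture.

```bash
python3 - <<'E'
from h import *
c=load('w3'); E=c["E"]
g=cv2.cvtColor(cv2.imread('pics/w3.png'),6)
def edges(v,a,b):
    r=g[v,a:b].astype(float); d=np.abs(np.diff(r)); return [(a+i+.5,int(r[i+1]-r[i])) for i in np.where(d>9)[0]]
for v in (68,72): print(v,edges(v,230,420))
for v in (10,20,120,250): print(v,edges(v,270,380))
u=np.array([np.cos(np.radians(84.59)),np.sin(np.radians(84.59)),0]);Y=np.array([-u[1],u[0],0])
t=np.array([.4946,-.1092,.0569])
for h in (.0183-.003,.0183,.0183+.003):
    p=t+94*u/1000+[0,0,h]; a,b=proj(c,p+.02*Y),proj(c,p-.02*Y); print(h,a,b,b-a)
    q=t+110*u/1000+[0,0,h+.008]; a,b=proj(c,q+.008*Y),proj(c,q-.008*Y); print('  bar',a,b,(b-a)[0])
    q=t+80*u/1000+[0,0,h+.008]; a,b=proj(c,q+.008*Y),proj(c,q-.008*Y); print('  bar',a,b,(b-a)[0])
E
```

```text
68 [(np.float64(253.5), -40), (np.float64(254.5), -32), (np.float64(388.5), 18), (np.float64(389.5), 89), (np.float64(390.5), 50)]
72 [(np.float64(253.5), -36), (np.float64(254.5), -30), (np.float64(388.5), 28), (np.float64(389.5), 80), (np.float64(390.5), 50)]
10 [(np.float64(291.5), -15), (np.float64(293.5), 11), (np.float64(350.5), -11), (np.float64(352.5), 18), (np.float64(370.5), 51), (np.float64(371.5), 27)]
20 [(np.float64(291.5), -11), (np.float64(293.5), 14), (np.float64(352.5), 10), (np.float64(366.5), 40), (np.float64(367.5), 33)]
120 [(np.float64(295.5), 13), (np.float64(347.5), -10), (np.float64(348.5), -11), (np.float64(350.5), 11), (np.float64(368.5), 10), (np.float64(369.5), 69)]
250 []
0.015300000000000001 [255.82116506  75.20134491] [387.54079352  75.25741692] [1.31719628e+02 5.60720153e-02]
  bar [292.36574297   9.65929771] [350.93654814   9.6759344 ] 58.57080517518489
  bar [294.38517045 123.21859084] [348.84829006 123.24689242] 54.463119611508375
0.0183 [254.1858238   74.15599963] [389.14714168  74.21292179] [1.34961318e+02 5.69221536e-02]
  bar [291.54737772   6.71394592] [351.72052431   6.73048402] 60.173146589660746
  bar [293.67356429 123.35321708] [349.52614176 123.38217761] 55.85257746892802
0.0213 [252.46817544  73.05842555] [390.83436811  73.11620981] [1.38366193e+02 5.77842603e-02]
  bar [290.68323873   3.60494957] [352.54835306   3.62134596] 61.8651143275012
  bar [292.92471223 123.49493891] [350.23947836 123.52458969] 57.314766130085104
```

The lever is level to within 0.5° and on the tool axis. Starting the insertion.

Request:
{"name": "drive_tool", "arguments": {
  "steps": [
    [[7, 0.5, 0, 0], [14, 0.5, 0, 0], [21, 0.5, 0, 0], [28, 0.5, 0, 0], [35, 0.5, 0, 0], [42, 0.5, 0, 0], [46, 0.5, 0, 0], [50, 0.5, 0, 0]]
  ]
}}

```text
time_s: 10.48
position: [0.4999, -0.0581, 0.057]
tcp_rot: [2.322, 2.116, -0.0]
wrist_force: [-0.2, 0.2, -3.9]
width: 0.0141
```

Request:
{"name": "drive_tool", "arguments": {
  "steps": [
    [[2, 0, 0, 0], [4, 0, 0, 0], [6, 0, 0, 0], [8, 0, 0, 0], [10, 0, 0, 0], [12, 0, 0, 0], [12, 0, 0, 0], [12, 0, 0, 0]]
  ]
}}

```text
time_s: 11.15
position: [0.501, -0.0469, 0.057]
tcp_rot: [2.323, 2.115, -0.0]
wrist_force: [0.1, 1.1, -3.4]
width: 0.0141
```

```bash
python3 - <<'E'
from ov import *
st=manip.get_state(); u=T(st)[:3,0]; tip=st["position"]+.192*u+[0,0,.0183]
print(st["position"],st["wrist_force"],st["torque"],tip)
snap('scene','s5')
s=capper([.517,.123,.075],84.6)[:8]+lever(tip,84.6)
im=cv2.imread('pics/s5.png')[115:215,310:410]
cv2.imwrite('pics/v5.png',np.hstack([cv2.convertScaleAbs(cv2.resize(im,(400,400),interpolation=2),alpha=1.3),wire('s5',310,115,100,s,400)]))
E
```

```text
[ 0.500959   -0.04687801  0.05695516] [ 0.08849195  1.05976533 -3.42514354] [ 0.00024573 -0.00531012 -0.05416123] [0.51890982 0.144281   0.07523455]
```

View pics/v5.png

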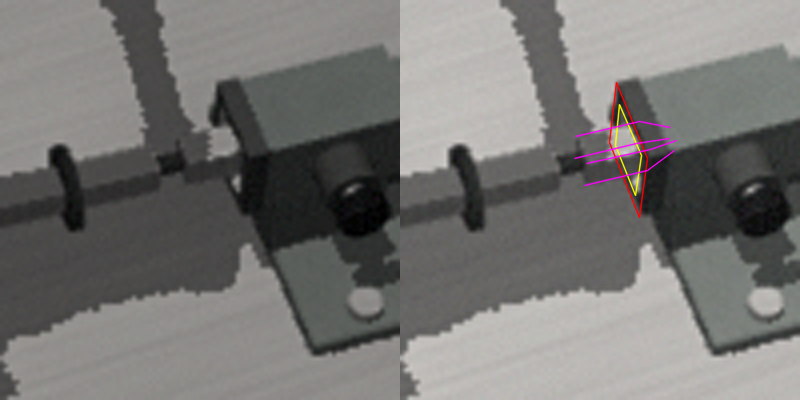

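The nose is inside the mouth, with the groove at about (353,155), as predicted, and there is almost no contact force. I'll go on inwards.

Request:
{"name": "drive_tool", "arguments": {
  "steps": [
    [[2, 0, 0, 0], [4, 0, 0, 0], [6, 0, 0, 0], [8, 0, 0, 0], [10, 0, 0, 0], [12, 0, 0, 0], [14, 0, 0, 0], [14, 0, 0, 0]]
  ]
}}

```text
time_s: 11.87
position: [0.5023, -0.0325, 0.057]
tcp_rot: [-2.323, -2.115, -0.0]
wrist_force: [0.4, 0.1, -3.9]
width: 0.0143
```

Request:
{"name": "drive_tool", "arguments": {
  "steps": [
    [[2, 0, 0, 0], [4, 0, 0, 0], [6, 0, 0, 0], [8, 0, 0, 0], [10, 0, 0, 0], [12, 0, 0, 0], [14, 0, 0, 0], [14, 0, 0, 0]]
  ]
}}

```text
time_s: 12.53
position: [0.5033, -0.0187, 0.0568]
tcp_rot: [-2.322, -2.115, 0.001]
wrist_force: [-2.2, -0.7, -3.8]
width: 0.0142
```

```bash
python3 - <<'E'
from h import *
st=manip.get_state(); u=T(st)[:3,0]; tip=st["position"]+.192*u+[0,0,.0183]
a=np.radians(84.6);X=np.array([np.cos(a),np.sin(a),0]);Y=np.array([-X[1],X[0],0]);d=tip-[.517,.123,.075]
print(st["position"],st["wrist_force"],st["torque"],"in/lat/up",d@X,d@Y,d[2])
E
```

```text
[ 0.50325577 -0.01868647  0.05676753] [-2.18360123 -0.66996433 -3.81868566] [-0.01208359  0.28786376  0.30893964] in/lat/up 0.04964876545480011 0.000571978237300144 6.236910469886725e-05
```

Request:
{"name": "drive_tool", "arguments": {
  "steps": [
    [[2, 0, 0, 0], [4, 0, 0, 0], [6, 0, 0, 0], [8, 0, 0, 0], [10, 0, 0, 0], [12, 0, 0, 0], [12, 0, 0, 0], [12, 0, 0, 0]]
  ]
}}

```text
time_s: 13.2
position: [0.5045, -0.0071, 0.0568]
tcp_rot: [-2.323, -2.115, 0.001]
wrist_force: [-1.9, -2.3, -4.2]
width: 0.0141
```

Request:
{"name": "drive_tool", "arguments": {
  "steps": [
    [[2, 0, 0, 0], [4, 0, 0, 0], [6, 0, 0, 0], [8, 0, 0, 0], [10, 0, 0, 0], [12, 0, 0, 0], [12, 0, 0, 0], [12, 0, 0, 0]]
  ]
}}

```text
time_s: 13.87
position: [0.5057, 0.0051, 0.0569]
tcp_rot: [-2.322, -2.115, -0.0]
wrist_force: [-2.6, -1.2, -4.4]
width: 0.0145
```

```bash
cat > chk.py <<'E'
from h import *
st=manip.get_state(); u=T(st)[:3,0]; tip=st["position"]+.192*u+[0,0,.0183]
a=np.radians(84.6);X=np.array([np.cos(a),np.sin(a),0]);Y=np.array([-X[1],X[0],0]);d=tip-[.517,.123,.075]
F=st["wrist_force"]
print(st["time_s"],"F in/lat/up",F@X,F@Y,F[2],st["torque"],"in/lat/up",d@X,d@Y,d[2])
plan(st["position"],84.6)
E
python3 chk.py
```

```text
13.8667 F in/lat/up -1.438234195259179 2.4309651012755706 -4.365953390665967 [-0.29332806  0.34609736  0.54079397] in/lat/up 0.07355969437671611 0.0002690430339892382 0.00021734087460317797
now 13.8667 [505.7   5.1  56.9] yaw 84.65 tilt [-0.0003  0.0004]
shift [0. 0. 0.] turn 0.008
```

Request:
{"name": "drive_tool", "arguments": {
  "steps": [
    [[2, 0, 0, 0], [4, 0, 0, 0], [6, 0, 0, 0], [8, 0, 0, 0], [10, 0, 0, 0], [12, 0, 0, 0], [14, 0, 0, 0], [16, 0, 0, 0]]
  ]
}}

```text
time_s: 14.53
position: [0.507, 0.0202, 0.0568]
tcp_rot: [2.323, 2.114, -0.003]
wrist_force: [-3.7, -3.3, -3.7]
width: 0.0142
```

```bash
python3 chk.py
```

```text
14.5333 F in/lat/up -3.646051663680037 3.3539148323570047 -3.729529668794544 [-0.51153458  0.53581421  0.64573552] in/lat/up 0.08873005997181019 0.0003468834616833274 -0.00015193931707661867
now 14.5333 [507.   20.2  56.8] yaw 84.61 tilt [-0.001  -0.0013]
shift [0. 0. 0.] turn 0.002
```

Request:
{"name": "drive_tool", "arguments": {
  "steps": [
    [[1, 0, 0, 0], [2, 0, 0, 0], [3, 0, 0, 0], [4, 0, 0, 0], [5, 0, 0, 0], [5, 0, 0, 0], [5, 0, 0, 0], [5, 0, 0, 0]]
  ]
}}

```text
time_s: 15.2
position: [0.508, 0.0263, 0.0571]
tcp_rot: [-2.323, -2.115, -0.002]
wrist_force: [-1.3, 3.4, -4.5]
width: 0.0142
```

```bash
python3 chk.py
```

```text
15.2 F in/lat/up 3.2356640575038083 1.6381622080312253 -4.540524811178079 [0.53238603 0.2645876  0.28556198] in/lat/up 0.0949253965704246 -9.83644285371879e-06 0.0006562342184389808
now 15.2 [508.   26.3  57.1] yaw 84.64 tilt [0.0006 0.0011]
shift [0. 0. 0.] turn 0.007
```

The axial force has reversed to +3 N, so the ball is dropping into the groove and pulling the lever in. I'll press on gently until the collar seats.

Request:
{"name": "drive_tool", "arguments": {
  "steps": [
    [[0.5, 0, 0, 0], [1, 0, 0, 0], [1.5, 0, 0, 0], [2, 0, 0, 0], [2, 0, 0, 0], [2, 0, 0, 0], [2, 0, 0, 0], [2, 0, 0, 0]]
  ]
}}

```text
time_s: 15.87
position: [0.508, 0.0265, 0.0571]
tcp_rot: [2.323, 2.113, -0.002]
wrist_force: [-2.6, -4.5, -3.3]
width: 0.0142
```

```bash
python3 chk.py
```

```text
15.8667 F in/lat/up -4.701482074888724 2.1603079307059434 -3.2624721915302906 [-0.58460836  0.3790506   0.35658939] in/lat/up 0.09510418125943537 -0.00017690737162440501 -1.2754779409221428e-05
now 15.8667 [508.   26.5  57.1] yaw 84.58 tilt [-0.     -0.0022]
shift [0. 0. 0.] turn -0.003
```

Request:
{"name": "drive_tool", "arguments": {
  "steps": [
    [[0.5, 0, 0, 0], [1, 0, 0, 0], [1.5, 0, 0, 0], [2, 0, 0, 0], [2, 0, 0, 0], [2, 0, 0, 0], [2, 0, 0, 0], [2, 0, 0, 0]]
  ]
}}

```text
time_s: 16.53
position: [0.5081, 0.0265, 0.0572]
tcp_rot: [2.322, 2.11, -0.007]
wrist_force: [-3.9, -11.6, -2.6]
width: 0.0141
```

```bash
python3 chk.py; python3 - <<'E'
from ov import *
snap('scene','s6');snap('wrist','w6')
s=capper([.517,.123,.075],84.6)[:8]
im=cv2.imread('pics/s6.png')[115:205,325:415]
w=cv2.imread('pics/w6.png')
cv2.imwrite('pics/v6.png',np.hstack([cv2.convertScaleAbs(cv2.resize(im,(400,400),interpolation=2),alpha=1.6),cv2.copyMakeBorder(cv2.resize(w,(400,300)),0,100,0,0,0)]))
E
```

```text
16.5333 F in/lat/up -11.925211271045727 2.809273076866893 -2.5680285010383535 [-1.60513848  0.54962703  0.5510036 ] in/lat/up 0.09512454196317223 -0.0004639605167312655 -0.0006451498432179376
now 16.5333 [508.1  26.5  57.2] yaw 84.52 tilt [-0.0003 -0.0059]
shift [0. 0. 0.] turn -0.013
```

View pics/v6.png

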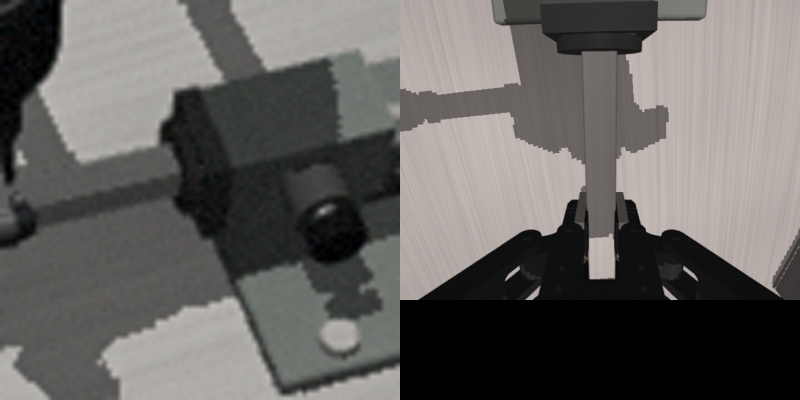

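The collar is flush on the rim: with a further 2 mm commanded, the force rose to 12 N and nothing moved. I'll unload, release and retreat upwards.

Request:
{"name": "drive_tool", "arguments": {
  "steps": [
    [[-1, 0, 0, 0], [-2, 0, 0, 0], [-3, 0, 0, 0], [-3, 0, 0, 0], [-3, 0, 0, 0], [-3, 0, 0, 0], [-3, 0, 0, 0], [-3, 0, 0, 0]]
  ],
  "grip_force": 30
}}

```text
time_s: 17.3
position: [0.508, 0.0265, 0.0571]
tcp_rot: [2.323, 2.114, -0.0]
wrist_force: [-2.1, -2.4, -3.4]
width: 0.0141
```

```bash
python3 chk.py
```

```text
17.3 F in/lat/up -2.6257646697685284 1.831656509748052 -3.4418352340346408 [-0.44934698  0.29591393  0.32207117] in/lat/up 0.09511300130572181 -5.344559880672983e-05 0.0002452837374680439
now 17.3 [508.   26.5  57.1] yaw 84.62 tilt [ 0.0003 -0.0006]
shift [0. 0. 0.] turn 0.004
```

Request:
{"name": "drive_tool", "arguments": {
  "steps": [
    [[0, 0, 0, 0], [0, 0, 0, 0], [0, 0, 0, 0], [0, 0, 0, 0], [0, 0, 0, 0], [0, 0, 0, 0], [0, 0, 0, 0], [0, 0, 0, 0]]
  ],
  "claw": 0.5
}}

```text
time_s: 17.97
position: [0.5079, 0.0268, 0.057]
tcp_rot: [-2.323, -2.115, -0.0]
wrist_force: [-0.2, -1.5, 0.1]
width: 0.0428
```

Request:
{"name": "drive_tool", "arguments": {
  "steps": [
    [[0, 0, -8, 0], [0, 0, -20, 0], [0, 0, -40, 0], [0, 0, -65, 0], [0, 0, -90, 0], [0, 0, -120, 0], [-20, 0, -150, 0], [-20, 0, -150, 0]]
  ]
}}

```text
time_s: 18.63
position: [0.5081, 0.0049, 0.2161]
tcp_rot: [2.317, 2.107, 0.012]
wrist_force: [-0.5, 0.3, 0.8]
width: 0.0431
```

Request:
{"name": "drive_tool", "arguments": {
  "steps": [
    [[-30, 0, 0, 0], [-60, 0, 0, 0], [-90, 0, 0, 0], [-120, 0, 0, 0], [-150, 0, 0, 0], [-180, 0, 0, 0], [-200, 0, 0, 0], [-200, 0, 0, 0]]
  ]
}}

```text
time_s: 19.3
position: [0.4866, -0.1959, 0.2079]
tcp_rot: [2.326, 2.108, -0.002]
wrist_force: [-0.3, -0.4, -0.2]
width: 0.0425
```

```bash
python3 - <<'E'
from ov import *
st=manip.get_state();print(st["time_s"],st["position"],st["wrist_force"])
snap('scene','s7');snap('side','d7')
a=cv2.imread('pics/s7.png');d=cv2.imread('pics/d7.png')
x=cv2.convertScaleAbs(cv2.resize(a[110:210,270:420],(600,400),interpolation=2),alpha=1.5)
y=np.vstack([cv2.resize(a,(200,150)),cv2.resize(d,(200,150)),np.zeros((100,200,3),np.uint8)])
cv2.imwrite('pics/v7.png',np.hstack([x,y]))
E
```

```text
19.3 [ 0.48662955 -0.19585382  0.20789984] [-0.26252444 -0.37348897 -0.20852554]
```

View pics/v7.png

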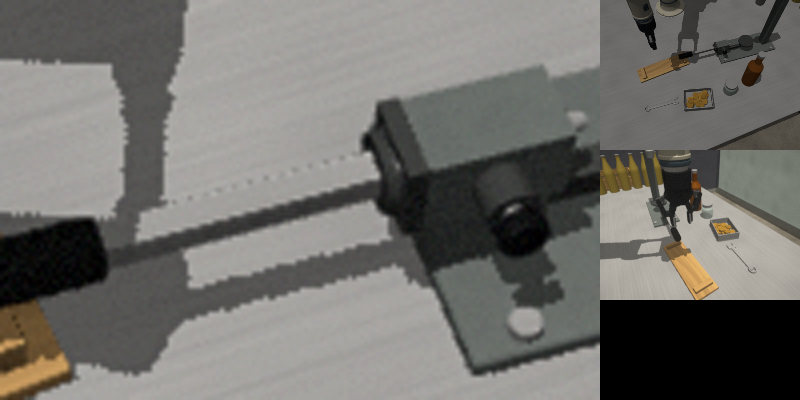

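The lever sits in the socket with its collar on the rim, and the bystanders look unmoved. One numeric comparison before handing in.

```bash
python3 - <<'E'
from ov import *
snap('scene','s8')
g={k:cv2.cvtColor(cv2.imread('pics/%s.png'%k),6).astype(np.float32) for k in('scene0','s6','s7','s8')}
def sh(a,b,x,y,w,h): return cv2.phaseCorrelate(g[a][y:y+h,x:x+w].copy(),g[b][y:y+h,x:x+w].copy(),cv2.createHanningWindow((w,h),5))
print("knob s0->s7",sh('scene0','s7',386,150,26,30))
print("collar s6->s7",sh('s6','s7',352,132,28,40)); print("s7->s8",sh('s7','s8',270,130,110,60))
for n,b in dict(tray=(262,275,105,85),jar=(390,245,56,62),bottle=(450,160,80,118),wrench=(140,305,115,55)).items(): print(n,sh('scene0','s8',*b))
manip.close_job()
E
```

```text
knob s0->s7 ((0.7789129211133723, 0.006395146480302927), 1.0136109128410433)
collar s6->s7 ((-0.566861547801425, 0.2790804640522353), 0.8918026953935623)
s7->s8 ((0.7209091625584634, 0.0106889319595318), 0.9720885568194919)
tray ((0.0034314110892523786, -0.039583640544314846), 0.9846696881109795)
jar ((0.10507352031445194, 0.02934816844538446), 0.9928170000513394)
bottle ((0.042053514737411035, 0.017416030834908725), 0.9615191215276718)
wrench ((-0.044352938863667646, -0.05521307845112844), 0.9472762110498216)
the job is handed in; nothing more can be done
```

I fitted the lever into the capper's socket, and it is still there after I let go and backed the arm away. The job was handed in at about 19 s of the 58 s allowed.

- **Grip:** I first gripped the lever at about x = -65 mm. The wrist torque put the balance point about 7 mm nearer the tail, so I set it back on the rest and gripped again near x = -72 mm. The torque offset then came to about 2.5 mm, and the wrist picture showed the lever level to within about 0.5°.
- **Insertion:** The axial force stayed under 5 N at every reading I took while the bar went past the plunger. It then turned to a 3 N pull as the ball dropped into the groove. The nose stopped 95.1 mm in, and the force rose to 12 N with no further movement, so the collar was against the mouth.
- **After release:** The last picture shows the collar still on the rim and the lever holding itself in the socket. The tray, jar, bottle and wrench moved by no more than about 0.1 px.

**Checks that did not fully agree:**
- Image comparison showed the collar shifting about 0.6 px when I let go.
- It showed the lever area shifting about 0.7 px between two pictures taken with the arm still.
- It showed the knob about 0.8 px off its starting place, sideways rather than along the plunger's travel.

I put these down to shadow or small-window noise, or to the lever settling slightly in the bore. I did not confirm that, and I had no direct reading of the plunger.

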